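# Find the worn nozzle seat by feel and shut its tap

## Task

Press each of the four pink nozzle tips down in its holder until you feel it stop, firmly but without ramming it: three stop at the same depth, one has a worn seat and goes clearly deeper. When all four are fully home, turn the red lever of the holder with the worn seat fully to shut and leave the other three levers open. Do not disturb the cup, the gauge or the spare body.

Things in the scene. Friction and masses are not known exactly. Their poses are not given: they have to be found in the camera images.
- rack: dark steel base plate 120 x 460 x 12 mm, fixed, with a 22 mm steel tube along its back side; origin at the plate's centre on the bench; its y runs along the row of four holders. The holders stand on it 100 mm apart, in any order.
- holder_a: fixed brass nozzle holder, patinated; origin on the bench straight under the centre of its pink tip; z up, x points from its red lever to the tube at the back of the rack, y along the row. Brass collar round the tip 36 mm wide, its top 68 mm above the bench. All four holders look the same.
- tip_a (a joint): how far the captive pink ceramic tip of this holder has been pressed down, m; starts between 0 and 0.005, slides against about 3 N and stays where it is left. Fully home is a hard stop, where the force climbs steeply: at 0.010 in the three holders with a sound seat, at 0.015 in the one with the worn seat. Which one that is cannot be seen before pressing. More than 45 N may chip the ceramic.
- tip_a_top (a point): centre of the flat top of the pink tip (24 mm across): 92 mm above the bench at joint 0, 82 mm when home on a sound seat, 77 mm on the worn seat.
- tap_a (a joint): angle of this holder's red shut-off lever, rad: 0 = open (lever points to the holder's -x), 1.57 = shut, at its stop (lever points to the holder's +y; it shuts clockwise seen from above); starts between 0 and 0.12, stays where it is left, gives way to about 1.3 N near its end. Its upright pivot stands 30 mm in front of the tip's axis (holder x = -0.030, y = 0).
- tap_a_end (a point): outer end of the red lever, 60 mm from its pivot, 54 mm above the bench. The lever's last 24 mm are a paddle 12 mm wide, from 44 to 64 mm above the bench, with free space below it down to the base plate (top 12 mm above the bench) or the bench; it turns in a level plane.
- holder_b: another such holder, as holder_a.
- tip_b (a joint): the same for this holder, as tip_a.
- tip_b_top (a point): the same for this holder, as tip_a_top.
- tap_b (a joint): the same for this holder, as tap_a.
- tap_b_end (a point): the same for this holder, as tap_a_end.
- holder_c: another such holder, as holder_a.
- tip_c (a joint): the same for this holder, as tip_a.
- tip_c_top (a point): the same for this holder, as tip_a_top.
- tap_c (a joint): the same for this holder, as tap_a.
- tap_c_end (a point): the same for this holder, as tap_a_end.
- holder_d: another such holder, as holder_a.
- tip_d (a joint): the same for this holder, as tip_a.
- tip_d_top (a point): the same for this holder, as tip_a_top.
- tap_d (a joint): the same for this holder, as tap_a.
- tap_d_end (a point): the same for this holder, as tap_a_end.
- filter_cup: red plastic filter cup, loose, open top, 58 mm across, 55 mm high, behind the rack; origin at the centre of its underside. Not to be disturbed.
- gauge: steel pressure gauge with chrome bezel, loose, lying face up, 64 mm across, 28 mm high, behind the rack; origin at the centre of its underside. Not to be disturbed.
- spare_body: spare brass nozzle body, loose, standing upright, 32 mm across, 48 mm high, behind the rack; origin at the centre of its underside. Not to be disturbed.

How it is judged (in metres and radians):
On the way, in this order (a step that is already met when the one before it is completed fails the run):
1. all four tips fully home, all four levers still open (value of joint each of tip_a, tip_b, tip_c, tip_d above 0.0085 m and value of joint any of tip_a, tip_b, tip_c, tip_d above 0.0135 m and value of joint each of tap_a, tap_b, tap_c, tap_d below 0.35 rad), for 0.2 s.
2. the lever of the holder with the worn seat turned fully to shut (((value of joint tip_a above 0.0135 m and value of joint tap_a above 1.4 rad) or (value of joint tip_b above 0.0135 m and value of joint tap_b above 1.4 rad) or (value of joint tip_c above 0.0135 m and value of joint tap_c above 1.4 rad) or (value of joint tip_d above 0.0135 m and value of joint tap_d above 1.4 rad))), for 0.2 s.
At the end, for the whole second after the job is handed in: All four tips are within 1.5 mm of fully home (the one on the worn seat deeper than 13.5 mm, the others deeper than 8.5 mm), the lever of the holder with the worn seat stands beyond 1.4 rad (shut), and the other three levers stand below 0.35 rad (open) (value of joint each of tip_a, tip_b, tip_c, tip_d above 0.0085 m and ((value of joint tip_a above 0.0135 m and value of joint tap_a above 1.4 rad) or (value of joint tip_b above 0.0135 m and value of joint tap_b above 1.4 rad) or (value of joint tip_c above 0.0135 m and value of joint tap_c above 1.4 rad) or (value of joint tip_d above 0.0135 m and value of joint tap_d above 1.4 rad)) and (value of joint tip_a above 0.0135 m or value of joint tap_a below 0.35 rad) and (value of joint tip_b above 0.0135 m or value of joint tap_b below 0.35 rad) and (value of joint tip_c above 0.0135 m or value of joint tap_c below 0.35 rad) and (value of joint tip_d above 0.0135 m or value of joint tap_d below 0.35 rad)); the robot touches nothing.
It fails at once if a holder, its tip or its lever pushed with more than 45 N (contact force between the fingers and holder_a above 45 N or contact force between the fingers and holder_b above 45 N or contact force between the fingers and holder_c above 45 N or contact force between the fingers and holder_d above 45 N).
It fails at once if a lever turned beyond 0.6 rad on a holder whose tip is not down on the worn seat ((value of joint tip_a below 0.0125 m and value of joint tap_a above 0.6 rad) or (value of joint tip_b below 0.0125 m and value of joint tap_b above 0.6 rad) or (value of joint tip_c below 0.0125 m and value of joint tap_c above 0.6 rad) or (value of joint tip_d below 0.0125 m and value of joint tap_d above 0.6 rad)).
It fails at once if the cup, the gauge or the spare body moved by more than 25 mm or tipped over (distance of any of filter_cup, gauge, spare_body from where it was at the start of the episode above 0.025 m or angle between any of filter_cup, gauge, spare_body's own z axis and vertical above 0.5 rad).
It also fails if it takes over 72 s, if anything falls off the work surface, if the arm or the gripper's body presses on something with over 40 N, if the wrist force passes 120 N, or if a joint passes its speed limit or range.

## Robot

A 7-joint arm with a two-finger parallel gripper is mounted at the origin on the work surface. World frame = base frame: x ahead of the robot, y to its left, z up, the work surface at z = 0. Lengths are in mm, angles in rad, forces in N, time in s.
With the tool pointing down it reaches from about 425 to 950 mm from the base axis. Payload 4.7 kg.
Tool frame: the origin (TCP) lies at the very end of the fingers, on their centre line; the grasp point (between the pads) lies 19 mm behind it; z points along the fingers, y is the line along which they close (so a half turn about z gives the same grasp; the last joint's range is limited). The gripper opens to 87 mm and grips with 3 to 60 N. Pads are 19 mm wide; open, the fingers measure 117 mm over their backs; the gripper's body (75 mm by 190 mm) begins 51 mm behind the grasp point.
Start: joints at [-1.146, 0.469, -0.049, 1.532, 0.024, 1.141, -0.082], TCP at [295.873, 606.722, 192.073] pointing down, gripper open.
Joint ranges: [-2.59, 2.59], [-0.33, 1.99], [-1.39, 1.29], [0.1, 2.45], [-1.04, 4.18], [0.21, 1.99], [-2.66, 2.66]. Speed limits (rad/s): [2.57, 2.57, 3.14, 3.14, 3.14, 3.14, 3.14].

## Interface

Orientations are given as a 3x3 rotation matrix whose columns are the frame's x, y, z axes.
In Python, from bench import bot gives the robot as it stands.
- The arm moves only by the tool arm_command, never from a script. Its argument "targets" is one flat list of numbers, 7 for each row, row after row: the shift along the tool's x, y, z in m, then the turn, a rotation vector about the tool's x, y, z in rad, then the closure, from 0 (fully open) to 1 (shut). In form: [x, y, z, rx, ry, rz, fingers, x, y, z, rx, ry, rz, fingers, ...]. A call has 1 to 20 rows; each row is the pose to reach, as a shift and turn from the pose commanded when the call began, along the tool's axes at that moment; what a row does not reach only later rows make up. A row lasts 1/10 s, in which the tool goes at most 50 mm and 8.59 degrees, less where a joint would pass 70% of its speed; a pose out of reach is approached as far as the arm can. A call with a gripper value outside its range is refused whole. The fingers move at their own pace and stop on an object; the grip force is fixed at half the most. Time passes only in rows, so rows that repeat a pose let the fingers close. It gives the time, the measured TCP pose, the force, the opening and the grip force at its end, in the units of the state.
- bot.read_state(): the state, without advancing time (a new reading comes with each control period).
- bot.read_camera(name): name is "side" or "top" or "wrist"; returns the picture (420x560x3 uint8, red, green, blue); there is no depth.
- bot.camera_info(name): a dict with "K" (3x3 intrinsics, pixels), "D" ([k1, k2, p1, p2, k3] as OpenCV has them; the pictures are not rectified), "view" (4x4, takes a point from world to camera coordinates); the wrist camera has in their place "T_tool_cam" (4x4, takes a point from camera to tool coordinates, whose origin is the TCP and whose axes are the flange's). Camera axes: x right, y down, z forward; pixel columns grow to the right and rows downward; lengths in mm; the calibration is good to about 2 mm. A picture is of the moment at which its call begins: read the wrist's pose just before it. camera_info takes no time and is no camera call.
- bot.job_done(): hands the job in; it is judged then, once.
The state is a dict: "t": time; "qpos": joint angles; "qvel": joint speeds; "tau": joint torques, N m; "ee_pos": TCP position; "tool_rot": TCP orientation; "force": force on the tool from outside, world axes, zero at the start; "torque": the same for the moment, N m; "gripper_width": opening from 0.0 (shut) to 1.0 (fully open); "finger_force": force on a finger pad.
Only numpy, scipy, OpenCV 4.12 (cv2) and the standard library are available. Lean on these libraries where they do the work, as an engineer would, in place of code of your own. Each camera call takes 0.05 s, during which the arm holds its last target. There are 200 camera calls.

## Working session

There is one attempt and no reset: what is moved stays moved. The work goes in short steps, Python scripts to look and compute and a tool call to move; the robot and the scene stay as the last step left them, time stands still between calls to the robot, and variables do not carry over. Pictures are saved under pics/ and viewed, at most 10 in all, crops included, and the job is handed in when it is done.

Besides the shell and the picture viewer there is one more tool, called as name(argument=value, ...) on one line, values as JSON. arm_command: Moves the arm, as the interface text tells. Its arguments: {"type":"object","properties":{"targets":{"type":"array"}},"required":["targets"]}

```bash
mkdir -p pics; python3 - <<'E'
from bench import bot
import cv2,numpy as np
s=bot.read_state();print(s['t'],s['ee_pos'],s['tool_rot'],s['force'],s['gripper_width'])
for n in ['side','top']:
    im=bot.read_camera(n);cv2.imwrite(f'pics/{n}0.png',im[:,:,::-1])
    i=bot.camera_info(n);print(n,i['K'],i['D'],i['view'])
print(bot.camera_info('wrist'))
a=cv2.imread('pics/side0.png');b=cv2.imread('pics/top0.png')
E
```

```text
0.0 [295.60714365 606.10934267 191.01627603] [[-8.98802537e-01  4.38353062e-01 -7.69825532e-04]
 [ 4.38353732e-01  8.98800837e-01 -1.74957468e-03]
 [-7.50115859e-05 -1.90997806e-03 -9.99998173e-01]] [ 0.56573239 -0.34605348 -0.25363963] 1.0002467331380294
side [[437.78035267   0.         281.40797792]
 [  0.         437.78035267 208.24292764]
 [  0.           0.           1.        ]] [-0.06962686  0.          0.          0.          0.        ] [[ 9.94246737e-01 -1.07063473e-01 -3.29222000e-03 -6.09463922e+02]
 [-5.68428064e-02 -5.01322237e-01 -8.63391516e-01  1.12148506e+02]
 [ 9.07872315e-02  8.58611337e-01 -5.04523786e-01  7.50047196e+02]
 [ 0.00000000e+00  0.00000000e+00  0.00000000e+00  1.00000000e+00]]
top [[523.26879309   0.         290.78837948]
 [  0.         523.26879309 211.65351463]
 [  0.           0.           1.        ]] [-0.06885497  0.          0.          0.          0.        ] [[-2.83853006e-02 -9.99594310e-01  2.34306058e-03  1.25642517e+01]
 [-9.98740502e-01  2.82638828e-02 -4.14555527e-02  6.21192316e+02]
 [ 4.13725107e-02 -3.51683782e-03 -9.99137602e-01  9.49906082e+02]
 [ 0.00000000e+00  0.00000000e+00  0.00000000e+00  1.00000000e+00]]
{'K': array([[292.6637711 ,   0.        , 280.0094001 ],
       [  0.        , 292.6637711 , 209.16296135],
       [  0.        ,   0.        ,   1.        ]]), 'D': array([-0.01898699,  0.        ,  0.        ,  0.        ,  0.        ]), 'T_tool_cam': array([[-1.42539672e-04, -9.66827342e-01, -2.55430753e-01,
         6.85690084e+01],
       [ 9.99999906e-01, -3.30910804e-05, -4.32783820e-04,
         7.08389111e-01],
       [ 4.09974751e-04, -2.55430791e-01,  9.66827256e-01,
        -1.93185919e+02],
       [ 0.00000000e+00,  0.00000000e+00,  0.00000000e+00,
         1.00000000e+00]])}
```

View pics/top0.png

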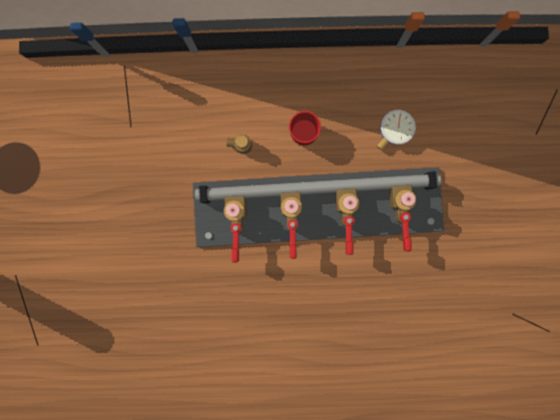

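View pics/side0.png

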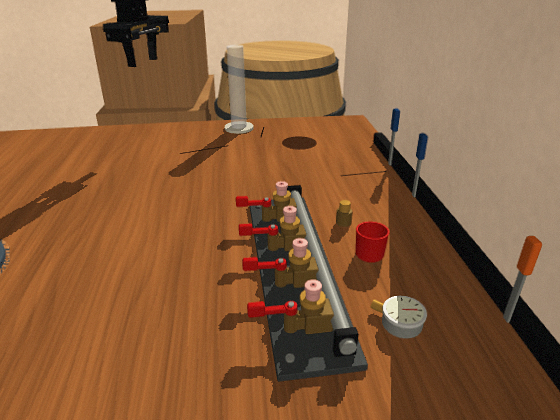

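The top view shows four pink tips at about (234,210), (291,206), (349,202) and (407,199), with the levers pointing down the image towards the robot. The side view shows the same row, with the loose items behind the tube. Next I triangulate the tips and lever ends.

```bash
cat > h.py <<'E'
from bench import bot
import cv2,numpy as np
def cam(n):
    i=bot.camera_info(n);return np.array(i['K']),np.array(i['D']),np.array(i['view'])
def ray(n,p):
    K,D,V=cam(n);u=cv2.undistortPoints(np.array([[p]],float),K,D)[0,0]
    R=V[:3,:3];return -R.T@V[:3,3],R.T@np.r_[u,1]
def plane(n,p,z):
    c,d=ray(n,p);return c+d*(z-c[2])/d[2]
def tri(p,q):
    P=[];pts=[]
    for n,x in (('top',p),('side',q)):
        K,D,V=cam(n);P.append(V[:3]);pts.append(cv2.undistortPoints(np.array([[x]],float),K,D)[0].T)
    X=cv2.triangulatePoints(P[0],P[1],*pts)[:,0];return X[:3]/X[3]
def blobs(im,lo,hi,amin):
    h=cv2.cvtColor(im,cv2.COLOR_BGR2HSV);h[...,0]=(h[...,0].astype(int)+90)%180
    m=cv2.inRange(h,lo,hi);m=cv2.morphologyEx(m,cv2.MORPH_CLOSE,np.ones((3,3)))
    return [c for c in cv2.findContours(m,0,2)[0] if cv2.contourArea(c)>=amin]
E
python3 - <<'E'
from h import *
t=cv2.imread('pics/top0.png');s=cv2.imread('pics/side0.png')
f=lambda im,*a:[c for c in blobs(im,*a)]
pk=((75,40,150),(105,150,255));rd=((80,190,70),(100,255,255))
T=sorted([c for c in f(t,*pk,50)],key=lambda c:c[:,0,0].mean())
S=sorted([c for c in f(s,*pk,50)],key=lambda c:-c[:,0,1].mean())
def bb(c): return cv2.boundingRect(c),cv2.contourArea(c)
print([bb(c) for c in T]);print([bb(c) for c in S])
for n,im in(('top',t),('side',s)): print(n,'red',[bb(c) for c in f(im,*rd,60)])
E
```

```text
[((0, 39, 30, 12), 177.5), ((0, 392, 71, 14), 323.0), ((0, 64, 125, 24), 1788.0), ((128, 78, 31, 8), 130.0), ((0, 68, 472, 215), 41211.0), ((225, 203, 15, 15), 149.5), ((191, 410, 98, 7), 290.5), ((0, 313, 560, 91), 33670.5), ((284, 199, 15, 15), 155.0), ((41, 275, 519, 43), 9518.5), ((277, 244, 44, 30), 915.5), ((343, 195, 15, 15), 152.0), ((330, 241, 55, 36), 991.0), ((327, 303, 150, 9), 339.0), ((384, 243, 44, 26), 810.0), ((400, 192, 16, 15), 153.0), ((439, 404, 53, 5), 109.5), ((457, 186, 103, 23), 1218.5), ((441, 168, 90, 17), 522.0), ((437, 220, 123, 46), 3356.5), ((531, 319, 29, 11), 137.5)]
[((305, 279, 17, 22), 252.0), ((293, 238, 15, 19), 180.0), ((283, 205, 14, 18), 157.5), ((276, 181, 12, 15), 104.0), ((146, 0, 414, 342), 51895.5), ((0, 0, 117, 132), 12530.0)]
top red [((232, 232, 6, 29), 85.5), ((290, 228, 6, 30), 77.0), ((345, 218, 8, 36), 100.5), ((400, 213, 11, 38), 139.0), ((290, 113, 30, 25), 131.5)]
side red [((247, 301, 50, 17), 511.5), ((242, 256, 45, 15), 397.5), ((517, 236, 25, 39), 550.0), ((238, 223, 40, 13), 304.5), ((355, 221, 35, 42), 1128.5), ((235, 196, 36, 12), 230.0)]
```

```bash
python3 - <<'E'
from h import *
T=[(407.5,199),(350,202),(291,206),(232,210)]
T=[(400+7.5,192+7),(343+7,195+7),(284+7,199+7),(225+7,203+7)]
S=[(305,279,17),(293,238,15),(283,205,14),(276,181,12)]
P=[]
for p,(x,y,w) in zip(T,S):
    q=(x+(w-1)/2,y+.27*w);X=tri(p,q);P.append(plane('top',p,90));print(X.round(1),P[-1].round(1),plane('side',q,90).round(1))
P=np.array(P);d=P[3]-P[0];print(np.linalg.norm(d[:2]),np.arctan2(-d[0],d[1]))
# lever outer ends: top view bottom, z 64
for p in [(407.5,250.5),(349,253.5),(293,257.5),(235,261)]: print('lev',plane('top',p,64).round(1))
yaw=np.arctan2(-d[0],d[1])
s=bot.read_state();R=s['tool_rot'];e=s['ee_pos']
print('tool yaw of y axis',np.arctan2(R[1,1],R[0,1]))
for X in P: print('shift tool mm',(R.T@(np.r_[X[:2],150]-e)).round(1))
E
```

```text
[ 634.1 -204.    89.2] [ 634.  -203.8   90. ] [ 633.9 -204.9   90. ]
[ 631.1 -105.6   89.6] [ 631.6 -105.6   90. ] [ 630.5 -106.2   90. ]
[627.2  -5.4  90.7] [627.7  -5.4  90. ] [626.9  -4.2  90. ]
[623.8  95.   87.3] [623.7  94.7  90. ] [623.1  89.8  90. ]
298.674262498829 0.03448735581581055
lev [ 545.6 -206.4   64. ]
lev [ 543.5 -104.    64. ]
lev [539.4  -6.4  64. ]
lev [536.2  94.5  64. ]
tool yaw of y axis 1.1170400204883624
shift tool mm [-659.2 -579.6   42.2]
shift tool mm [-614.  -492.4   42. ]
shift tool mm [-566.5 -404.    41.9]
shift tool mm [-519.1 -315.8   41.7]
```

arm_command(targets=[-0.519,-0.316,0.042,0,0,-0.488,1,-0.519,-0.316,0.042,0,0,-0.488,1,-0.519,-0.316,0.042,0,0,-0.488,1,-0.519,-0.316,0.042,0,0,-0.488,1,-0.519,-0.316,0.042,0,0,-0.488,1,-0.519,-0.316,0.042,0,0,-0.488,1,-0.519,-0.316,0.042,0,0,-0.488,1,-0.519,-0.316,0.042,0,0,-0.488,1,-0.519,-0.316,0.042,0,0,-0.488,1,-0.519,-0.316,0.042,0,0,-0.488,1,-0.519,-0.316,0.042,0,0,-0.488,1,-0.519,-0.316,0.042,0,0,-0.488,1,-0.519,-0.316,0.042,0,0,-0.488,1,-0.519,-0.316,0.042,0,0,-0.488,1,-0.519,-0.316,0.042,0,0,-0.488,1,-0.519,-0.316,0.042,0,0,-0.488,1,-0.519,-0.316,0.042,0,0,-0.488,1,-0.519,-0.316,0.042,0,0,-0.488,1])

```text
t: 1.9
ee_pos: [623.4, 96.6, 150.2]
tool_rot: [[-0.999, -0.036, 0.0], [-0.036, 0.999, 0.0], [-0.0, 0.0, -1.0]]
force: [-0.8, -0.3, -0.0]
gripper_width: 0.003
finger_force: 0.0
```

```bash
python3 - <<'E'
from h import *
s=bot.read_state();im=bot.read_camera('wrist')[:,:,::-1];cv2.imwrite('pics/w1.png',im)
print(s['ee_pos'],s['force'],np.round(s['tool_rot'],4).tolist())
E
```

```text
[623.4052823   96.60514492 150.24619626] [-0.76146464 -0.25730812 -0.03062761] [[-0.9993, -0.0364, 0.0001], [-0.0364, 0.9993, 0.0005], [-0.0001, 0.0005, -1.0]]
```

View pics/w1.png

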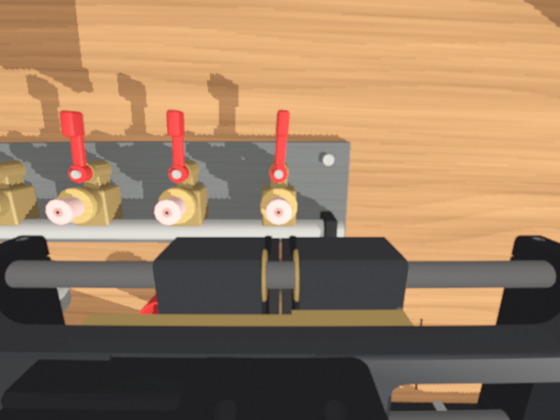

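The wrist view shows the tip below the tool at (279,212), and the next two at (169,212) and (60,213). I locate them with wrist rays as a check.

```bash
cat >> h.py <<'E'
def wplane(p,z,s):
    i=bot.camera_info('wrist');u=cv2.undistortPoints(np.array([[p]],float),np.array(i['K']),np.array(i['D']))[0,0]
    A=np.array(i['T_tool_cam']);R=np.array(s['tool_rot']);c=R@A[:3,3]+s['ee_pos'];d=R@A[:3,:3]@np.r_[u,1]
    return c+d*(z-c[2])/d[2]
E
python3 - <<'E'
from h import *
s=bot.read_state();im=cv2.imread('pics/w1.png')
for c in blobs(im,(75,30,170),(105,150,255),150):
    x,y,w,h=cv2.boundingRect(c)
    if 150<y<240 and w<50: print((x,y,w,h),wplane((x+(w-1)/2,y+(h-1)/2),90,s).round(1))
for p in [(279,212),(169,212),(60,213)]: print(wplane(p,90,s).round(1))
E
```

```text
(154, 197, 32, 29) [627.3  -3.   90. ]
(45, 197, 39, 28) [630.3 -99.3  90. ]
[624.7  95.4  90. ]
[628.3  -3.5  90. ]
[ 632.8 -103.4   90. ]
```

arm_command(targets=[-0.001,-0.0015,0.03,0,0,0,1,-0.001,-0.0015,0.052,0,0,0,1,-0.001,-0.0015,0.056,0,0,0,1,-0.001,-0.0015,0.06,0,0,0,1,-0.001,-0.0015,0.064,0,0,0,1,-0.001,-0.0015,0.064,0,0,0,1,-0.001,-0.0015,0.064,0,0,0,1])

```text
t: 2.65
ee_pos: [625.4, 93.9, 86.8]
tool_rot: [[-0.999, -0.034, 0.001], [-0.034, 0.999, 0.0], [-0.001, 0.0, -1.0]]
force: [0.2, 0.1, 0.4]
gripper_width: 0.007
finger_force: 0.0
```

arm_command(targets=[0,0,0.001,0,0,0,1,0,0,0.002,0,0,0,1,0,0,0.003,0,0,0,1,0,0,0.003,0,0,0,1])

```text
t: 3.05
ee_pos: [624.8, 93.7, 82.9]
tool_rot: [[-0.999, -0.034, -0.0], [-0.034, 0.999, 0.0], [0.0, 0.0, -1.0]]
force: [-0.4, 0.4, -0.1]
gripper_width: 0.004
finger_force: 0.0
```

arm_command(targets=[0,0,0.001,0,0,0,1,0,0,0.001,0,0,0,1])

```text
t: 3.25
ee_pos: [624.8, 93.7, 81.9]
tool_rot: [[-0.999, -0.034, -0.0], [-0.034, 0.999, 0.0], [0.0, 0.0, -1.0]]
force: [0.6, -0.1, 0.7]
gripper_width: 0.001
finger_force: 0.0
```

```bash
python3 - <<'E'
from h import *
s=bot.read_state();print(s['ee_pos'],s['force'])
im=bot.read_camera('side')[:,:,::-1];cv2.imwrite('pics/s2.png',cv2.resize(im[100:380,180:440],None,fx=2,fy=2))
E
```

```text
[624.75451786  93.74000779  81.8793456 ] [ 0.64127903 -0.08093658  0.74325235]
```

View pics/s2.png

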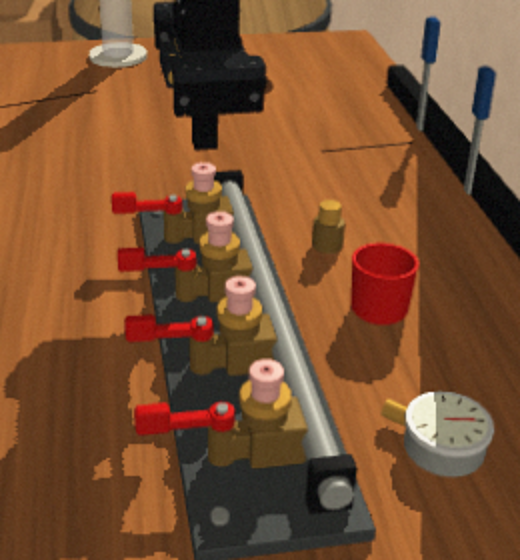

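The shut fingers' end is at about pixel (282,173) in the full side image, visibly above the tip top at (282,186). I compute its actual height from that pixel.

```bash
python3 - <<'E'
from h import *
K,D,V=cam('side')
pr=lambda X:cv2.projectPoints(np.array([X],float),cv2.Rodrigues(V[:3,:3])[0],V[:3,3],K,D)[0].ravel()
for X in [(625,94,82),(625,84,82),(625,84,95),(625,94,100),(625,84,100),(624.5,95,90),(624.5,95,78)]: print(X,pr(X).round(1))
im=bot.read_camera('wrist')[:,:,::-1];cv2.imwrite('pics/w2.png',im)
c=bot.read_camera('side');print(c[160:195,282].tolist())
E
```

```text
(625, 94, 82) [282.2 186.9]
(625, 84, 82) [282.8 189.3]
(625, 84, 95) [282.8 183.2]
(625, 94, 100) [282.2 178.5]
(625, 84, 100) [282.8 180.9]
(624.5, 95, 90) [281.9 183. ]
(624.5, 95, 78) [281.9 188.5]
[[12, 11, 14], [12, 8, 9], [11, 11, 14], [8, 7, 12], [17, 17, 18], [14, 15, 18], [6, 3, 4], [14, 13, 18], [9, 10, 11], [11, 13, 15], [7, 13, 13], [17, 16, 16], [2, 2, 4], [9, 10, 11], [50, 32, 19], [131, 79, 35], [159, 94, 51], [150, 91, 44], [155, 93, 45], [159, 97, 47], [170, 103, 56], [212, 148, 116], [238, 176, 162], [166, 93, 83], [221, 145, 130], [246, 196, 180], [239, 182, 165], [175, 122, 110], [173, 120, 109], [169, 116, 108], [159, 109, 96], [179, 125, 113], [181, 125, 114], [181, 127, 115], [177, 122, 112]]
```

View pics/w2.png

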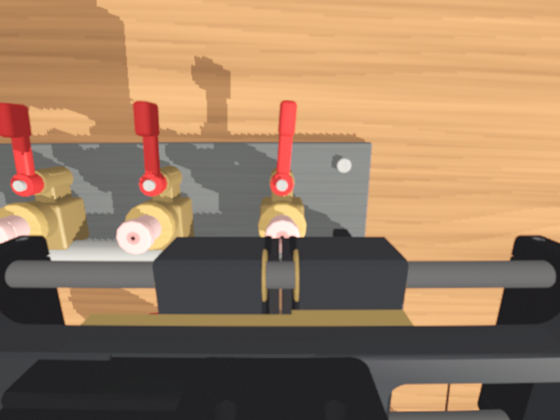

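The side row (174) puts the shut fingers' end at z ≈ 105–110, so they sit about 25 mm short of the reported TCP. The wrist view agrees. I'll go on by feel.

arm_command(targets=[0,0,0.003,0,0,0,1,0,0,0.006,0,0,0,1,0,0,0.009,0,0,0,1,0,0,0.012,0,0,0,1,0,0,0.012,0,0,0,1])

```text
t: 3.9
ee_pos: [624.4, 93.7, 69.3]
tool_rot: [[-0.999, -0.034, -0.001], [-0.034, 0.999, -0.0], [0.001, -0.0, -1.0]]
force: [0.3, -0.2, -0.5]
gripper_width: 0.007
finger_force: 0.0
```

arm_command(targets=[0,0,0.001,0,0,0,1,0,0,0.002,0,0,0,1,0,0,0.003,0,0,0,1,0,0,0.003,0,0,0,1])

```text
t: 4.3
ee_pos: [624.8, 93.7, 66.9]
tool_rot: [[-0.999, -0.034, -0.0], [-0.034, 0.999, 0.0], [0.0, 0.0, -1.0]]
force: [0.0, 1.4, 0.4]
gripper_width: 0.004
finger_force: 0.0
```

```bash
python3 - <<'E'
from h import *
s=bot.read_state();print(s['ee_pos'],s['force'])
c=bot.read_camera('side');print(c[172:200:1,282].tolist())
E
```

```text
[624.79533974  93.692538    66.90479338] [0.0294131  1.41488568 0.35377863]
[[5, 9, 10], [14, 11, 7], [11, 8, 11], [9, 7, 9], [13, 14, 9], [7, 8, 9], [4, 5, 8], [20, 18, 20], [1, 6, 8], [92, 63, 57], [204, 142, 129], [158, 90, 82], [123, 74, 66], [154, 107, 99], [163, 111, 101], [183, 129, 117], [179, 124, 112], [170, 120, 107], [159, 111, 102], [181, 128, 115], [180, 123, 113], [178, 124, 113], [184, 128, 119], [167, 115, 101], [109, 80, 29], [120, 89, 37], [145, 105, 46], [140, 100, 44]]
```

arm_command(targets=[0,0,0.001,0,0,0,1,0,0,0.002,0,0,0,1,0,0,0.003,0,0,0,1])

```text
t: 4.65
ee_pos: [624.9, 93.7, 63.9]
tool_rot: [[-0.999, -0.034, 0.0], [-0.034, 0.999, 0.0], [-0.0, 0.0, -1.0]]
force: [-0.2, -0.3, 0.0]
gripper_width: 0.003
finger_force: 0.0
```

arm_command(targets=[0,0,0.001,0,0,0,1,0,0,0.002,0,0,0,1])

```text
t: 4.85
ee_pos: [624.8, 93.7, 61.9]
tool_rot: [[-0.999, -0.034, -0.0], [-0.034, 0.999, 0.0], [0.0, 0.0, -1.0]]
force: [-0.0, -1.1, -0.6]
gripper_width: 0.004
finger_force: 0.0
```

arm_command(targets=[0,0,0.001,0,0,0,1,0,0,0.002,0,0,0,1])

```text
t: 5.05
ee_pos: [624.9, 93.7, 59.9]
tool_rot: [[-0.999, -0.034, -0.0], [-0.034, 0.999, 0.0], [0.0, 0.0, -1.0]]
force: [-0.3, 0.8, 0.5]
gripper_width: 0.006
finger_force: 0.0
```

arm_command(targets=[0,0,0.001,0,0,0,1,0,0,0.002,0,0,0,1])

```text
t: 5.25
ee_pos: [624.9, 93.7, 58.2]
tool_rot: [[-0.999, -0.034, -0.0], [-0.034, 0.999, 0.0], [0.0, 0.0, -1.0]]
force: [-0.9, 0.1, 3.3]
gripper_width: 0.003
finger_force: 1.4
```

```bash
python3 - <<'E'
from h import *
s=bot.read_state();print(s['ee_pos'],s['force'],s['tau'])
im=bot.read_camera('side')[:,:,::-1];cv2.imwrite('pics/s3.png',cv2.resize(im[130:230,220:340],None,fx=5,fy=5))
E
```

```text
[624.89844735  93.7375061   58.20824013] [-0.89159259  0.07988949  3.33194887] [-1.47172005e-02 -4.81140804e+01  9.56683271e-01 -1.89050120e+01
  3.52831464e-02 -2.42449762e-01 -4.90439234e-04]
```

View pics/s3.png

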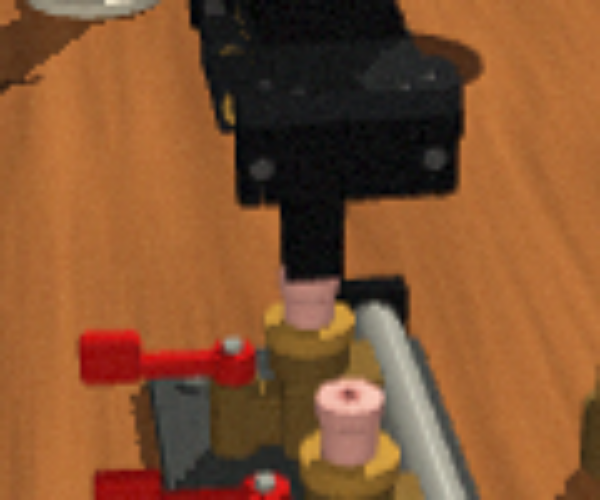

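The side view shows the fingers squarely on tip 4, with 3.3 N of contact, at (310,278) in the crop. I press on in small steps.

arm_command(targets=[0,0,0.001,0,0,0,1,0,0,0.002,0,0,0,1,0,0,0.003,0,0,0,1,0,0,0.003,0,0,0,1])

```text
t: 5.7
ee_pos: [624.9, 93.7, 54.9]
tool_rot: [[-0.999, -0.034, 0.0], [-0.034, 0.999, 0.0], [-0.0, 0.0, -1.0]]
force: [-1.0, -0.1, 2.3]
gripper_width: -0.001
finger_force: 0.9
```

arm_command(targets=[0,0,0.0005,0,0,0,1,0,0,0.001,0,0,0,1])

```text
t: 5.9
ee_pos: [624.9, 93.7, 54.0]
tool_rot: [[-0.999, -0.034, 0.0], [-0.034, 0.999, 0.0], [-0.0, 0.0, -1.0]]
force: [-1.1, -0.4, 3.5]
gripper_width: 0.005
finger_force: 1.4
```

arm_command(targets=[0,0,0.0005,0,0,0,1,0,0,0.0005,0,0,0,1])

```text
t: 6.1
ee_pos: [624.9, 93.7, 53.5]
tool_rot: [[-0.999, -0.034, 0.0], [-0.034, 0.999, 0.0], [-0.0, 0.0, -1.0]]
force: [-1.0, -0.4, 2.4]
gripper_width: 0.005
finger_force: 1.1
```

arm_command(targets=[0,0,0.0005,0,0,0,1,0,0,0.0005,0,0,0,1])

```text
t: 6.3
ee_pos: [624.9, 93.7, 53.0]
tool_rot: [[-0.999, -0.034, 0.0], [-0.034, 0.999, 0.0], [-0.0, 0.0, -1.0]]
force: [-0.6, -0.6, 2.0]
gripper_width: 0.007
finger_force: 1.1
```

arm_command(targets=[0,0,0.0005,0,0,0,1,0,0,0.0005,0,0,0,1])

```text
t: 6.5
ee_pos: [624.9, 93.8, 52.5]
tool_rot: [[-0.999, -0.034, 0.0], [-0.034, 0.999, 0.0], [-0.0, 0.0, -1.0]]
force: [-0.1, -0.1, 1.4]
gripper_width: 0.003
finger_force: 1.1
```

arm_command(targets=[0,0,0.0005,0,0,0,1,0,0,0.0005,0,0,0,1])

```text
t: 6.7
ee_pos: [624.9, 93.7, 52.0]
tool_rot: [[-0.999, -0.034, 0.0], [-0.034, 0.999, 0.0], [-0.0, 0.0, -1.0]]
force: [-0.7, -1.0, 1.6]
gripper_width: 0.005
finger_force: 1.2
```

arm_command(targets=[0,0,0.0005,0,0,0,1,0,0,0.0005,0,0,0,1])

```text
t: 6.9
ee_pos: [624.9, 93.7, 51.9]
tool_rot: [[-0.999, -0.034, 0.0], [-0.034, 0.999, 0.0], [-0.0, 0.0, -1.0]]
force: [-1.9, -0.3, 5.4]
gripper_width: 0.003
finger_force: 2.5
```

arm_command(targets=[0,0,0.0005,0,0,0,1,0,0,0.0005,0,0,0,1])

```text
t: 7.1
ee_pos: [624.9, 93.7, 51.9]
tool_rot: [[-0.999, -0.034, 0.0], [-0.034, 0.999, 0.0], [-0.0, 0.0, -1.0]]
force: [-2.3, 0.3, 7.5]
gripper_width: 0.01
finger_force: 3.8
```

arm_command(targets=[0,0,0.001,0,0,0,1,0,0,0.002,0,0,0,1,0,0,0.002,0,0,0,1])

```text
t: 7.4
ee_pos: [625.0, 93.7, 51.8]
tool_rot: [[-0.999, -0.034, 0.0], [-0.034, 0.999, 0.0], [-0.0, 0.0, -1.0]]
force: [-6.1, -0.3, 18.0]
gripper_width: 0.012
finger_force: 9.0
```

arm_command(targets=[0,0,-0.03,0,0,0,1,0,-0.048,-0.03,0,0,0,1,0.0005,-0.0985,-0.03,0,0,0,1,0.0005,-0.0985,-0.03,0,0,0,1,0.0005,-0.0985,-0.015,0,0,0,1,0.0005,-0.0985,-0.012,0,0,0,1,0.0005,-0.0985,-0.009,0,0,0,1,0.0005,-0.0985,-0.006,0,0,0,1,0.0005,-0.0985,-0.004,0,0,0,1,0.0005,-0.0985,-0.004,0,0,0,1])

```text
t: 8.4
ee_pos: [627.7, -3.6, 52.6]
tool_rot: [[-0.999, -0.036, 0.0], [-0.036, 0.999, 0.001], [-0.0, 0.001, -1.0]]
force: [-0.6, 0.3, 0.6]
gripper_width: 0.003
finger_force: 0.0
```

arm_command(targets=[0,0,0.001,0,0,0,1,0,0,0.002,0,0,0,1,0,0,0.002,0,0,0,1])

```text
t: 8.7
ee_pos: [628.2, -4.0, 52.0]
tool_rot: [[-0.999, -0.035, 0.001], [-0.035, 0.999, 0.001], [-0.001, 0.001, -1.0]]
force: [-1.7, 1.0, 5.3]
gripper_width: 0.007
finger_force: 2.6
```

arm_command(targets=[0,0,0.001,0,0,0,1,0,0,0.002,0,0,0,1,0,0,0.002,0,0,0,1])

```text
t: 9.0
ee_pos: [628.2, -4.0, 51.8]
tool_rot: [[-0.999, -0.034, 0.001], [-0.034, 0.999, 0.001], [-0.001, 0.001, -1.0]]
force: [-6.0, 1.8, 15.7]
gripper_width: 0.005
finger_force: 7.8
```

arm_command(targets=[0,0,-0.03,0,0,0,1,0,-0.05,-0.03,0,0,0,1,0,-0.1005,-0.03,0,0,0,1,0,-0.1005,-0.03,0,0,0,1,0,-0.1005,-0.03,0,0,0,1,0,-0.1005,-0.015,0,0,0,1,0,-0.1005,-0.012,0,0,0,1,0,-0.1005,-0.009,0,0,0,1,0,-0.1005,-0.006,0,0,0,1,0,-0.1005,-0.004,0,0,0,1,0,-0.1005,-0.004,0,0,0,1])

```text
t: 10.1
ee_pos: [631.4, -104.9, 52.8]
tool_rot: [[-0.999, -0.035, 0.0], [-0.035, 0.999, -0.0], [-0.0, -0.0, -1.0]]
force: [-0.0, 0.7, 0.6]
gripper_width: 0.006
finger_force: 0.0
```

arm_command(targets=[0,0,0.001,0,0,0,1,0,0,0.002,0,0,0,1,0,0,0.002,0,0,0,1])

```text
t: 10.4
ee_pos: [631.5, -105.2, 51.2]
tool_rot: [[-0.999, -0.034, 0.001], [-0.034, 0.999, 0.0], [-0.001, 0.0, -1.0]]
force: [0.0, 0.6, 2.6]
gripper_width: 0.005
finger_force: 1.0
```

arm_command(targets=[0,0,0.001,0,0,0,1,0,0,0.002,0,0,0,1,0,0,0.002,0,0,0,1])

```text
t: 10.7
ee_pos: [631.4, -105.3, 49.0]
tool_rot: [[-0.999, -0.034, 0.001], [-0.034, 0.999, -0.0], [-0.001, -0.0, -1.0]]
force: [0.6, 0.1, 1.8]
gripper_width: 0.005
finger_force: 0.9
```

Holder 2 passed the sound stop at z 51.9, so it has the worn seat. I press it on towards about 46.9.

arm_command(targets=[0,0,0.001,0,0,0,1,0,0,0.002,0,0,0,1,0,0,0.003,0,0,0,1,0,0,0.003,0,0,0,1])

```text
t: 11.1
ee_pos: [631.5, -105.2, 46.9]
tool_rot: [[-0.999, -0.034, 0.001], [-0.034, 0.999, 0.0], [-0.001, 0.0, -1.0]]
force: [-1.4, 1.7, 6.8]
gripper_width: 0.008
finger_force: 3.7
```

arm_command(targets=[0,0,0.001,0,0,0,1,0,0,0.002,0,0,0,1,0,0,0.002,0,0,0,1])

```text
t: 11.4
ee_pos: [631.5, -105.2, 46.8]
tool_rot: [[-0.999, -0.034, 0.001], [-0.034, 0.999, 0.0], [-0.001, 0.0, -1.0]]
force: [-5.1, 1.4, 17.7]
gripper_width: 0.005
finger_force: 8.8
```

arm_command(targets=[0,0,-0.035,0,0,0,1,0,-0.05,-0.035,0,0,0,1,0.001,-0.099,-0.035,0,0,0,1,0.001,-0.099,-0.035,0,0,0,1,0.001,-0.099,-0.035,0,0,0,1,0.001,-0.099,-0.02,0,0,0,1,0.001,-0.099,-0.017,0,0,0,1,0.001,-0.099,-0.014,0,0,0,1,0.001,-0.099,-0.011,0,0,0,1,0.001,-0.099,-0.009,0,0,0,1,0.001,-0.099,-0.009,0,0,0,1])

```text
t: 12.5
ee_pos: [633.9, -203.8, 52.9]
tool_rot: [[-0.999, -0.035, 0.001], [-0.035, 0.999, -0.0], [-0.001, -0.0, -1.0]]
force: [-0.0, 0.8, -0.7]
gripper_width: 0.005
finger_force: 0.0
```

arm_command(targets=[0,0,0.001,0,0,0,1,0,0,0.002,0,0,0,1,0,0,0.002,0,0,0,1])

```text
t: 12.8
ee_pos: [633.9, -204.2, 52.0]
tool_rot: [[-0.999, -0.034, 0.001], [-0.034, 0.999, 0.0], [-0.001, -0.0, -1.0]]
force: [-1.9, 1.1, 5.5]
gripper_width: 0.001
finger_force: 2.7
```

arm_command(targets=[0,0,0.001,0,0,0,1,0,0,0.002,0,0,0,1,0,0,0.002,0,0,0,1])

```text
t: 13.1
ee_pos: [634.0, -204.2, 51.8]
tool_rot: [[-0.999, -0.034, 0.001], [-0.034, 0.999, 0.0], [-0.001, 0.0, -1.0]]
force: [-4.9, 2.6, 14.7]
gripper_width: 0.005
finger_force: 7.3
```

All four tips are home: three at z ≈ 51.8, and holder 2 at 46.8. Next I move to the right of holder 2's lever and go down to paddle height.

arm_command(targets=[0,0,-0.035,0,0,0,1,0.03,0.02,-0.038,0,0,0,1,0.06,0.05,-0.038,0,0,0,1,0.079,0.067,-0.038,0,0,0,1,0.079,0.067,-0.038,0,0,0,1,0.079,0.067,-0.02,0,0,0,1,0.079,0.067,0.005,0,0,0,1,0.079,0.067,0.015,0,0,0,1,0.079,0.067,0.024,0,0,0,1,0.079,0.067,0.024,0,0,0,1,0.079,0.067,0.024,0,0,0,1])

```text
t: 14.2
ee_pos: [552.9, -140.2, 25.4]
tool_rot: [[-0.999, -0.034, 0.001], [-0.034, 0.999, -0.0], [-0.001, -0.0, -1.0]]
force: [0.1, -0.2, 0.5]
gripper_width: 0.003
finger_force: 0.0
```

```bash
python3 - <<'E'
from h import *
im=bot.read_camera('side')[:,:,::-1];cv2.imwrite('pics/s4.png',cv2.resize(im[150:350,180:380],None,fx=3,fy=3))
E
```

```text
(no output)
```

View pics/s4.png

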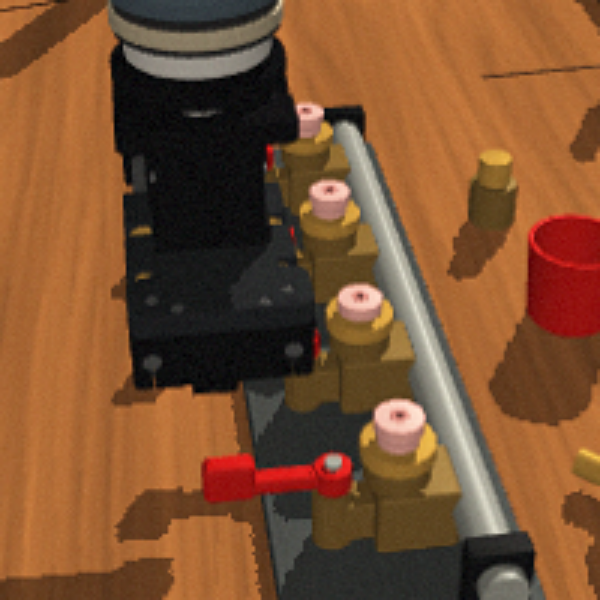

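Shut fingers stand to the right of lever 2, and the gripper body clears the tips (next tip at (360,300) in the crop, uncovered). I start the sweep.

arm_command(targets=[0,0.006,0,0,0,0,1,-0.002,0.013,0,0,0,0,1,0,0.02,0,0,0,0,1,0,0.026,0,0,0,0,1,0,0.032,0,0,0,0,1,-0.001,0.039,0,0,0,0,1,-0.003,0.046,0,0,0,0,1,-0.004,0.052,0,0,0,0,1,-0.004,0.052,0,0,0,0,1])

```text
t: 15.15
ee_pos: [554.4, -86.0, 24.8]
tool_rot: [[-0.999, -0.036, -0.001], [-0.036, 0.999, 0.001], [0.001, 0.001, -1.0]]
force: [0.7, 0.0, -0.2]
gripper_width: 0.003
finger_force: 0.0
```

arm_command(targets=[-0.004,0.006,0,0,0,0,1,-0.008,0.011,0,0,0,0,1,-0.012,0.016,0,0,0,0,1,-0.016,0.019,0,0,0,0,1,-0.02,0.022,0,0,0,0,1,-0.023,0.024,0,0,0,0,1,-0.023,0.024,0,0,0,0,1])

```text
t: 15.85
ee_pos: [577.4, -62.2, 25.0]
tool_rot: [[-0.999, -0.035, 0.001], [-0.035, 0.999, 0.001], [-0.001, 0.001, -1.0]]
force: [-0.5, 0.5, -0.6]
gripper_width: 0.005
finger_force: 0.0
```

```bash
python3 - <<'E'
from h import *
s=bot.read_state();print(s['ee_pos'],s['force'])
im=bot.read_camera('wrist')[:,:,::-1];b=bot.read_camera('top')[:,:,::-1]
cv2.imwrite('pics/m5.png',np.hstack([cv2.resize(im,(448,336)),cv2.resize(b[160:280,180:306],(352,336))]))
E
```

```text
[577.41249057 -62.22328905  25.01945966] [-0.53419554  0.48352268 -0.57818152]
```

View pics/m5.png

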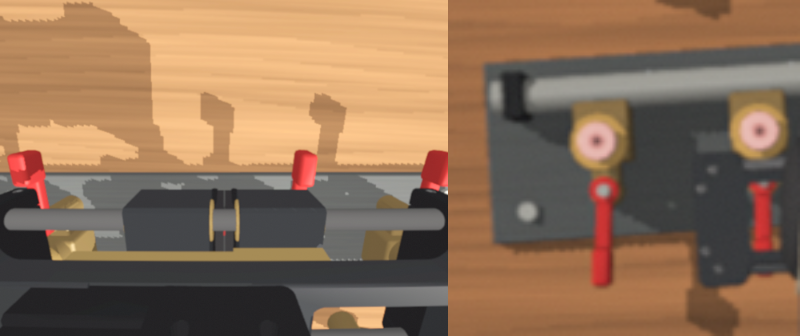

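The wrist half shows levers 1, 3 and 4 still open, at x ≈ 28, 303 and 435. Lever 2 is gone from its open place near x ≈ 171, so it is turning. I push to its stop.

arm_command(targets=[-0.002,0,0,0,0,0,1,-0.004,0.001,0,0,0,0,1,-0.006,0.001,0,0,0,0,1,-0.006,0.001,0,0,0,0,1])

```text
t: 16.35
ee_pos: [582.0, -61.8, 24.8]
tool_rot: [[-0.999, -0.034, -0.002], [-0.034, 0.999, 0.0], [0.002, 0.0, -1.0]]
force: [-2.9, -0.1, 1.0]
gripper_width: 0.009
finger_force: 1.3
```

arm_command(targets=[-0.001,0,0,0,0,0,1,-0.002,0,0,0,0,0,1,-0.002,0,0,0,0,0,1])

```text
t: 16.65
ee_pos: [582.2, -61.7, 24.7]
tool_rot: [[-0.999, -0.034, -0.005], [-0.034, 0.999, 0.0], [0.005, 0.001, -1.0]]
force: [-6.2, 0.4, 4.8]
gripper_width: 0.004
finger_force: 3.4
```

arm_command(targets=[-0.001,0,0,0,0,0,1,-0.002,0,0,0,0,0,1,-0.002,0,0,0,0,0,1])

```text
t: 16.95
ee_pos: [582.2, -61.7, 24.4]
tool_rot: [[-0.999, -0.034, -0.009], [-0.034, 0.999, 0.0], [0.009, 0.001, -1.0]]
force: [-9.9, 0.2, 8.5]
gripper_width: 0.002
finger_force: 5.2
```

Firm stop. I back off, lift clear and verify.

arm_command(targets=[0.02,0,0,0,0,0,1,0.03,0,-0.01,0,0,0,1,0.03,0,-0.05,0,0,0,1,0.03,0,-0.1,0,0,0,1,0.05,0.05,-0.15,0,0,0,1,0.07,0.1,-0.2,0,0,0,1,0.07,0.15,-0.2,0,0,0,1,0.07,0.2,-0.2,0,0,0,1,0.07,0.25,-0.2,0,0,0,1,0.07,0.3,-0.2,0,0,0,1,0.07,0.35,-0.2,0,0,0,1,0.07,0.4,-0.2,0,0,0,1,0.07,0.4,-0.2,0,0,0,1,0.07,0.4,-0.2,0,0,0,1])

```text
t: 18.35
ee_pos: [501.1, 343.5, 226.0]
tool_rot: [[-0.999, -0.044, 0.001], [-0.044, 0.999, 0.006], [-0.001, 0.006, -1.0]]
force: [-1.6, -0.2, -0.8]
gripper_width: 0.006
finger_force: 0.0
```

```bash
python3 - <<'E'
from h import *
b=bot.read_camera('top')[:,:,::-1];cv2.imwrite('pics/t6.png',cv2.resize(b[100:280,180:450],(800,533)))
E
```

```text
(no output)
```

View pics/t6.png

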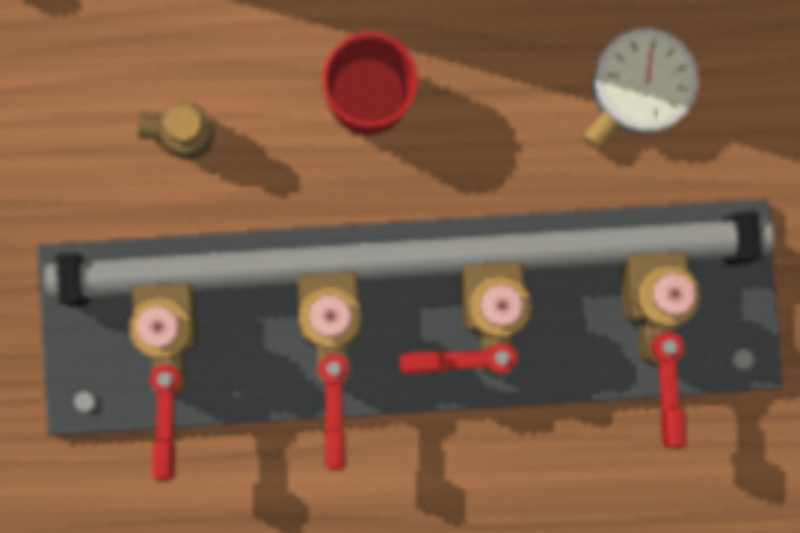

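The picture shows lever 2 at (401,363)–(502,357), parallel to the tube and so fully shut. The other three levers point forward (open), and the cup, gauge and spare body are where they were.

```bash
python3 -c "
from bench import bot
print(bot.job_done())"
```

```text
the job is handed in; nothing more can be done
None
```

I pressed all four tips home, shut the lever of the worn-seat holder (second from the robot's right), left the other three levers open, did not touch the loose items, and handed the job in at about 18 s; the verdict was not shown.

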